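# Close the tube fit-up slide onto its end stop and let it lock

## Robot

A 6-joint arm with a two-finger parallel gripper is mounted at the origin on a cart in front of the work surface, level with it; the furniture and walls round the work are solid. World frame = base frame: x ahead of the robot, y to its left, z up, the work surface at z = 0. Lengths are in m, angles in degrees, forces in N, time in s.
With the tool pointing down it reaches from about 0.35 to 0.875 m from the base axis. Payload 4.2 kg.
Tool frame: the origin (TCP) lies on the centre line of the jaws, within the pads' length; the fingertips stand tip_reach ahead of it and the grasp point (between the pads) is the TCP (tip_reach is the distance from the TCP to the fingertips, in m); z points along the fingers, y is the line along which they close (so a half turn about z gives the same grasp; the last joint's range is limited). The gripper opens to 87 mm and grips with 3 to 60 N. Pads are 19 mm wide; open, the fingers measure 117 mm over their backs; the gripper's body (75 mm by 190 mm) begins 51 mm behind the grasp point.
Start: joints at [78.071, 22.042, 0.453, 0, -68.411, -14.817], TCP at [0.281, 0.558, 0.242] pointing down, gripper open.
Joint ranges: [-179.83, 179.83], [-69.29, 118.12], [-61.27, 80.66], [-181.25, 117.63], [-171.15, -9.14], [-177.46, 177.46]. Speed limits (degrees/s): [159.86, 159.86, 180, 180, 180, 180].

## Interface

Orientations are given as a 3x3 rotation matrix whose columns are the frame's x, y, z axes.
In Python, from station import sense, capture, finish_job, tip_reach gives the robot as it stands.
- The arm moves only by the tool arm_command, never from a script. Its argument "deltas" is a list of rows, each a list of 7 numbers: the turn, a rotation vector about the tool's x, y, z in rad, then the shift along the tool's x, y, z in cm, then the closure, from -1 (fully open) to 1 (shut), so that 0 is half open. In form: [[rx, ry, rz, dx, dy, dz, hand], ...]. A call has 1 to 8 rows; each row is the pose to reach, as a shift and turn from the pose commanded when the call began, along the tool's axes at that moment; what a row does not reach only later rows make up. A row lasts 1/12 s, in which the tool goes at most 41.7 mm and 7.16 degrees, less where a joint would pass 70% of its speed; a pose out of reach is approached as far as the arm can. A call with a gripper value outside its range is refused whole. The fingers move at their own pace and stop on an object; the grip force is fixed at half the most. Time passes only in rows, so rows that repeat a pose let the fingers close. It gives the time, the measured TCP pose, the force, the opening and the grip force at its end, in the units of the state.
- sense(): the state, without advancing time (a new reading comes with each control period).
- capture(name): name is "scene" or "top" or "wrist"; returns a dict with "pixels" (420x560x3 uint8, blue, green, red), "fovy" (degrees; the focal length in pixels is half the picture's height over the tangent of half this angle, whatever the lens; pixels are square), "cx", "cy" (the principal point, pixels), "k1" (the pictures are not rectified: a ray, as slopes to the right and down, at radius r is drawn at 1 + k1 r^2 times it, then the intrinsics apply), "rvec" (rotation vector, rad) and "tvec" (3), from world to camera coordinates, as OpenCV has them. Camera axes: x right, y down, z forward; pixel columns grow to the right and rows downward; lengths in m; the calibration is good to about 2 mm. A picture is of the moment at which its call begins. There is no depth.
- finish_job(): hands the job in; it is judged then, once.
The state is a dict: "time_s": time; "joints": joint angles; "joint_velocities": joint speeds; "effort": joint torques, N m; "tcp_pos": TCP position; "ee_rot": TCP orientation; "wrist_force": force on the tool from outside, world axes, zero at the start; "moment": the same for the moment, N m; "gripper_width": opening from 0.0 (shut) to 1.0 (fully open); "gripper_force": force on a finger pad.
Only numpy, scipy, OpenCV 4.12 (cv2) and the standard library are available. Lean on these libraries where they do the work, as an engineer would, in place of code of your own. Each camera call takes 0.05 s, during which the arm holds its last target. There are 200 camera calls.

## Task

Close the fit-up slide so that the two strapped sleeves stand ready for tacking: with the fingertips press the round lock button on the carriage down and, keeping it down, push the carriage along its rail until it is fully home on its end stop. Keep it pushed home while you let the button spring up so that the lock takes hold, because a spring opens an unlocked carriage again, then move clear. Only press and push: pick nothing up, do not touch the sleeves, and leave the tools lying where they are.

Things in the scene. Friction and masses are not known exactly. Their poses are not given: they have to be found in the camera images.
- fixture: Tube fit-up slide screwed to the table: dark steel base plate 116 x 385 x 12 mm with a rail along its own y. Origin on the table under the rail; x across the rail, +y along it towards the fixed headstock (the closing direction, roughly to the robot's right), z up. The plate spans y = -172 to +213 mm; the headstock with its V block stands at y = +142 to +200 mm, 104 mm wide.
- end_stop (a point): The end stop: midway between the tips of two stop screws (34 mm either side of the rail) on the headstock, 31 mm over the table. The carriage's flat plate (104 x 160 x 10 mm) meets them. Axes as the fixture's.
- carriage (a joint): Travel of the carriage along the fixture's +y, m: 0 open, 0.115 on the end stop. Starts at 0.002 to 0.058, locked (play up to 2 mm). Wherever the button is up the lock holds it. With the button down a spring opens it with 2.4 to 3.1 N; friction 0.6 N, damping 10 N s/m; about 1.2 to 1.9 kg with its sleeve.
- lock_button (a joint): Depth of the lock button, m: 0 up and locked, 0.006 fully down. Travels straight down and springs up by itself: 4 N starts it, 6 N holds it fully down. The lock is a pin between 7 mm spaced teeth in the rail; it is free once the button is more than 4 mm down, and catches again as it rises.
- button_top (a point): Centre of the top of the lock button: bare steel, round, 30 mm across, on the carriage's dark tower (54 mm across the rail, 50 mm along it, top 78 mm over the table). Button top 86 mm over the table when up, 80 mm when fully down. The tower's top is open on all sides but that of the thumb stop. Moves with the carriage; axes as the fixture's.
- thumb_stop (a point): Middle of the upper edge of the thumb stop's face that looks at the button: an upright plate on the closing side (+y) of the button, 54 mm wide, 12 mm thick, top 116 mm over the table. The face is 17 mm from the button's centre, so a tip on the button can push the carriage by it. Moves with the carriage; axes as the fixture's.
- moving_sleeve: Aluminium tube sleeve, 88 mm across, 69 mm long, strapped in the V block of the carriage, lying along the rail. Origin at the centre of its end nearer the button, 89 mm over the table and 62 mm from the button's centre; its top is 133 mm over the table.
- fixed_sleeve: Aluminium tube sleeve, 88 mm across, 69 mm long, strapped in the V block of the headstock in line with the moving one. Origin at the centre of its end that faces the moving sleeve, 89 mm over the table. With the carriage on its stop a 3 mm weld gap stays between the sleeves.
- punch: Bystander: knurled steel centre punch, 11 mm thick and 113 mm long, lying in front of the fixture; loose. Origin at the centre of its underside.
- try_square: Bystander: steel engineer's square, 95 x 146 x 12 mm, lying flat behind the fixture; loose. Origin at the centre of its underside.
- ceramic_cup: Bystander: small pale ceramic gas cup, 21 mm across and 42 mm high, standing upright behind the rail's open end; loose. Origin at the centre of its underside.
- hammer: Bystander: ball hammer with a wooden handle, 294 mm long, lying at the left of the table; loose. Origin at the centre of its underside.

How it is judged:
By the outcome, as a careful person would: the job done as asked, in the order asked, and still so for the second after the job is handed in, with the robot touching nothing.
It also fails if it takes over 40 s, if anything falls off the work surface, if the arm or the gripper's body presses on something with over 40 N, if the wrist force passes 120 N, or if a joint passes its speed limit or range.

## Working session

There is one attempt and no reset: what is moved stays moved. The work goes in short steps, Python scripts to look and compute and a tool call to move; the robot and the scene stay as the last step left them, time stands still between calls to the robot, and variables do not carry over. Pictures are saved under pics/ and viewed, at most 10 in all, crops included, and the job is handed in when it is done.

Besides the shell and the picture viewer there is one more tool, called after "Emit:" by a JSON object that holds its "op" and its "data". arm_command: Moves the arm, as the interface text tells. Its arguments: {"type":"object","properties":{"deltas":{"type":"array"}},"required":["deltas"]}

```bash
mkdir -p pics
cat > h.py <<'E'
import numpy as np, cv2
from station import sense, capture, finish_job, tip_reach
def grab(name,fn=None):
    c=capture(name)
    if fn: cv2.imwrite('pics/'+fn,c['pixels'])
    return c
def ray(c,u,v):
    f=210/np.tan(np.radians(c['fovy'])/2)
    d=np.array([(u-c['cx'])/f,(v-c['cy'])/f]); s=d.copy()
    for _ in range(30): s=d/(1+c['k1']*(s@s))
    R=cv2.Rodrigues(np.array(c['rvec'],float))[0]; t=np.array(c['tvec'],float).ravel()
    return -R.T@t, R.T@np.array([s[0],s[1],1])
def atz(c,u,v,z):
    o,d=ray(c,u,v); return o+d*(z-o[2])/d[2]
def proj(c,p):
    f=210/np.tan(np.radians(c['fovy'])/2)
    R=cv2.Rodrigues(np.array(c['rvec'],float))[0]; q=R@np.array(p)+np.array(c['tvec'],float).ravel()
    s=q[:2]/q[2]; s=s*(1+c['k1']*(s@s)); return s*f+[c['cx'],c['cy']]
E
python3 - <<'E'
from h import *
import pickle
cs={n:grab(n,n+'0.png') for n in('top','scene')}
pickle.dump(cs,open('c0.pkl','wb'))
s=sense();print(tip_reach,s['tcp_pos'],np.round(s['ee_rot'],3),s['wrist_force'],s['time_s'],s['gripper_width'])
E
```

```text
0.019 [0.28102352 0.55772156 0.24058144] [[ 0.893 -0.45  -0.001]
 [-0.45  -0.893 -0.002]
 [ 0.     0.002 -1.   ]] [ 0.48751228 -0.13032515 -0.91698213] 0.1 0.9978587026760098
```

View pics/top0.png

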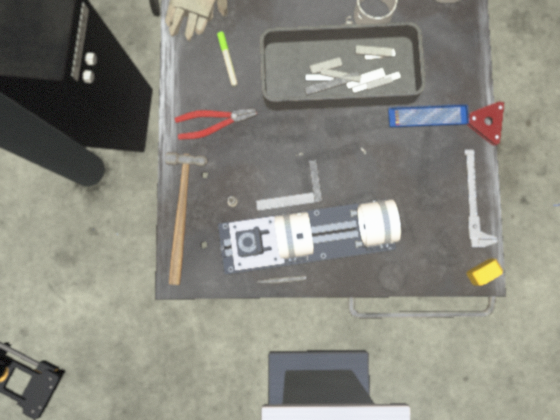

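View pics/scene0.png

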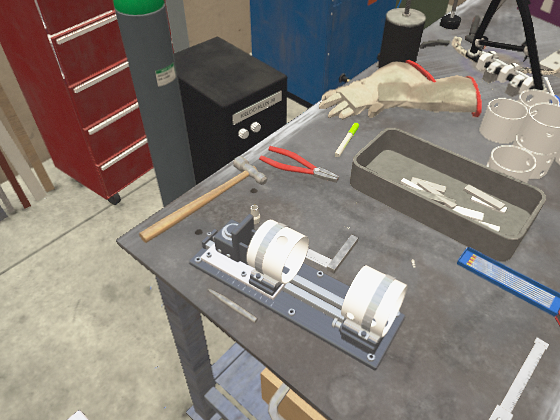

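The top view shows the fixture from (222,225) to (400,255), with the button near (248,241), the moving sleeve near (292,235) and the headstock sleeve near (380,223). I'll enlarge it.

Run:
```python
from h import *
import pickle
cs=pickle.load(open('c0.pkl','rb'));c=cs['top']
print(atz(c,248,241,.086),proj(c,[.281,.558,.24]),proj(c,[0,0,0]),proj(c,[.5,0,0]))
im=c['pixels'][190:290,210:410]
cv2.imwrite('pics/t1.png',cv2.resize(im,None,fx=4,fy=4,interpolation=cv2.INTER_CUBIC))
w=grab('wrist','w0.png')
```

```text
[0.5003186  0.17920984 0.086     ] [ 23.48552275 361.82771118] [335.72541582 480.17502102] [331.24984971 243.38310949]
```

View pics/t1.png

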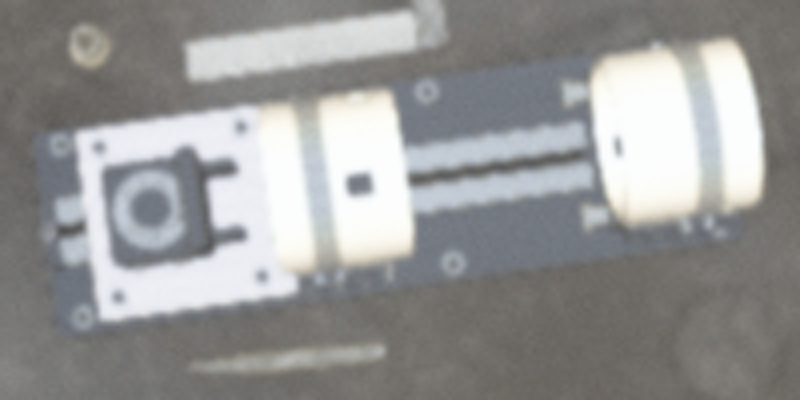

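The crop shows the button ring at (150,208), the plate screws at (61,145), (83,318), (427,91) and (454,262), and the thumb stop on the right of the button.

```bash
cat >> h.py <<'E'
def go(P,yaw_dir):
    "shift in tool axes (cm) and turn to put TCP at P with tool x along yaw_dir, z down"
    s=sense();R=np.array(s['ee_rot']);x=np.array([*yaw_dir,0]);x/=np.linalg.norm(x);z=np.array([0,0,-1.])
    T=np.c_[x,np.cross(z,x),z]
    print('turn',cv2.Rodrigues(R.T@T)[0].ravel().round(4),'cm',(R.T@(np.array(P)-s['tcp_pos'])*100).round(2))
E
python3 - <<'E'
from h import *
import pickle
c=pickle.load(open('c0.pkl','rb'))['top']
q=lambda u,v,z:atz(c,210+u/4-.375,190+v/4-.375,z)
b=q(150,208,.086)
s=[q(*p,.013) for p in((61,145),(83,318),(427,91),(454,262))]
d=(s[2]+s[3]-s[0]-s[1])[:2];d/=np.linalg.norm(d)
a=(s[0]+s[2]-s[1]-s[3])[:2];a/=np.linalg.norm(a)
print(b,d,a,[x.round(4) for x in s])
m=(s[0]+s[1])/2; n=np.array([-d[1],d[0]]);print('lateral of button',(b[:2]-m[:2])@n, 'along from left screws',(b[:2]-m[:2])@d)
go([b[0],b[1],.20],d)
E
```

```text
[0.49903384 0.18102674 0.086     ] [ 0.13934456 -0.99024396] [0.99068181 0.13619671] [array([0.54  , 0.2365, 0.013 ]), array([0.4443, 0.2237, 0.013 ]), array([0.5685, 0.0328, 0.013 ]), array([0.4733, 0.0193, 0.013 ])]
lateral of button -6.085470659880622e-05 along from left screws 0.049590596181260785
turn [ 1.500e-03 -9.000e-04  9.641e-01] cm [36.42 23.82  4.12]
```

Emit:
{"op": "arm_command", "data": {"deltas": [[0, 0, 0.12, 4, 2.6, 0, 1], [0, 0, 0.24, 8, 5.2, 0, 1], [0, 0, 0.36, 12, 7.9, 0, 1], [0, 0, 0.48, 16, 10.5, 0, 1], [0, 0, 0.6, 20, 13, 0, 1], [0, 0, 0.72, 24, 15.7, 0, 1], [0, 0, 0.84, 28, 18.3, 0, 1], [0, 0, 0.964, 32, 20.9, 2, 1]]}}

```text
time_s: 0.82
tcp_pos: [0.4492, 0.2692, 0.2342]
ee_rot: [[0.134, -0.991, 0.003], [-0.991, -0.134, 0.002], [-0.002, -0.003, -1.0]]
wrist_force: [0.9, 0.6, 0.3]
gripper_width: 0.477
gripper_force: 0.0
```

Run:
```python
from h import *
s=sense();print(s['time_s'],s['tcp_pos'],s['gripper_width'])
go([.499,.181,.20],[.1383,-.9904])
```

```text
0.8167 [0.44920305 0.26924735 0.2341672 ] 0.4774982518395555
turn [-0.0033  0.0019 -0.004 ] cm [ 9.42 -3.74  3.41]
```

Emit:
{"op": "arm_command", "data": {"deltas": [[0, 0, 0, 0, 0, 0, 1], [0, 0, 0, 0, 0, 0, 1], [0, 0, 0, 0, 0, 0, 1]]}}

```text
time_s: 1.07
tcp_pos: [0.448, 0.2705, 0.2325]
ee_rot: [[0.139, -0.99, -0.0], [-0.99, -0.139, 0.0], [-0.0, -0.0, -1.0]]
wrist_force: [-0.0, 0.9, 0.6]
gripper_width: 0.249
gripper_force: 0.0
```

Run:
```python
from h import *
s=sense();print(s['time_s'],s['tcp_pos'],s['gripper_width'])
go([.499,.181,.20],[.1383,-.9904])
```

```text
1.0667 [0.44803736 0.27052746 0.23251228] 0.2491343988318409
turn [-0.      0.0001  0.0012] cm [ 9.58 -3.8   3.25]
```

Emit:
{"op": "arm_command", "data": {"deltas": [[0, 0, 0, 3.2, -1.3, 1, 1], [0, 0, 0, 6.4, -2.6, 2.2, 1], [0, 0, 0, 9.6, -3.8, 3.2, 1], [0, 0, 0, 9.6, -3.8, 3.2, 1], [0, 0, 0, 9.6, -3.8, 3.2, 1], [0, 0, 0, 9.6, -3.8, 3.2, 1]]}}

```text
time_s: 1.57
tcp_pos: [0.499, 0.1822, 0.2008]
ee_rot: [[0.141, -0.99, 0.001], [-0.99, -0.141, 0.0], [-0.0, -0.001, -1.0]]
wrist_force: [0.0, -0.1, -0.1]
gripper_width: 0.002
gripper_force: 0.0
```

Run:
```python
from h import *
import pickle
s=sense();print(s['time_s'],s['tcp_pos'],s['gripper_width'],s['wrist_force'])
c=grab('wrist','w1.png');pickle.dump(c,open('w1.pkl','wb'))
print(proj(c,[.499,.181,.086]))
```

```text
1.5667 [0.49897226 0.18215736 0.20079352] 0.0024360480916194595 [ 0.03147773 -0.1013589  -0.10681897]
[280.09409958 210.87668678]
```

View pics/w1.png

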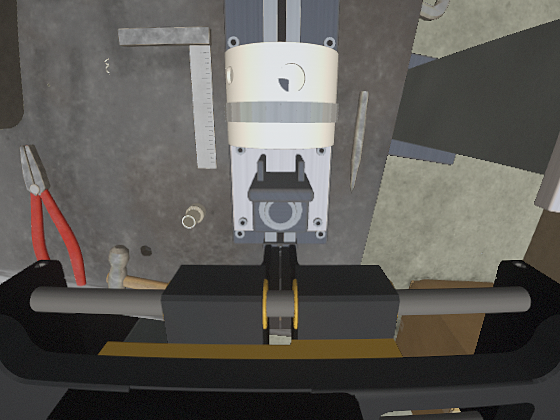

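The wrist view shows the button at (280,211), exactly as predicted. The thumb stop is above it at (280,187). I'll descend to just above the button.

Emit:
{"op": "arm_command", "data": {"deltas": [[0, 0, 0, 0.2, 0, 2.5, 1], [0, 0, 0, 0.3, 0, 5, 1], [0, 0, 0, 0.4, 0, 7.5, 1], [0, 0, 0, 0.4, 0, 8.6, 1], [0, 0, 0, 0.4, 0, 9.2, 1], [0, 0, 0, 0.4, 0, 9.2, 1], [0, 0, 0, 0.4, 0, 9.2, 1]]}}

```text
time_s: 2.2
tcp_pos: [0.4999, 0.1781, 0.1094]
ee_rot: [[0.142, -0.99, 0.001], [-0.99, -0.142, 0.001], [-0.0, -0.002, -1.0]]
wrist_force: [1.0, -0.5, 0.2]
gripper_width: 0.01
gripper_force: 0.0
```

Emit:
{"op": "arm_command", "data": {"deltas": [[0, 0, 0, 0, 0, 0.15, 1], [0, 0, 0, 0, 0, 0.3, 1], [0, 0, 0, 0, 0, 0.45, 1], [0, 0, 0, 0, 0, 0.6, 1], [0, 0, 0, 0, 0, 0.75, 1], [0, 0, 0, 0, 0, 0.75, 1], [0, 0, 0, 0, 0, 0.75, 1]]}}

```text
time_s: 2.78
tcp_pos: [0.5, 0.1774, 0.1015]
ee_rot: [[0.14, -0.99, 0.001], [-0.99, -0.14, 0.001], [-0.001, -0.002, -1.0]]
wrist_force: [-1.5, 3.3, 3.8]
gripper_width: 0.004
gripper_force: 1.9
```

Emit:
{"op": "arm_command", "data": {"deltas": [[0, 0, 0, 0, 0, 0.1, 1], [0, 0, 0, 0, 0, 0.2, 1], [0, 0, 0, 0, 0, 0.3, 1], [0, 0, 0, 0, 0, 0.35, 1], [0, 0, 0, 0, 0, 0.35, 1]]}}

```text
time_s: 3.2
tcp_pos: [0.5, 0.1773, 0.0993]
ee_rot: [[0.14, -0.99, 0.002], [-0.99, -0.14, 0.001], [-0.0, -0.002, -1.0]]
wrist_force: [-3.6, 1.8, 13.1]
gripper_width: 0.006
gripper_force: 6.7
```

Emit:
{"op": "arm_command", "data": {"deltas": [[0, 0, 0, 0.2, 0, 0.05, 1], [0, 0, 0, 0.4, 0, 0.05, 1], [0, 0, 0, 0.6, 0, 0.05, 1], [0, 0, 0, 0.8, 0, 0.05, 1], [0, 0, 0, 1.1, 0, 0.05, 1], [0, 0, 0, 1.4, 0, 0.05, 1], [0, 0, 0, 1.7, 0, 0.05, 1], [0, 0, 0, 2.0, 0, 0.05, 1]]}}

```text
time_s: 3.87
tcp_pos: [0.5028, 0.1575, 0.0993]
ee_rot: [[0.141, -0.99, 0.002], [-0.99, -0.141, 0.001], [-0.001, -0.002, -1.0]]
wrist_force: [-6.0, 2.2, 16.0]
gripper_width: 0.002
gripper_force: 8.2
```

Emit:
{"op": "arm_command", "data": {"deltas": [[0, 0, 0, 0.4, 0.05, 0, 1], [0, 0, 0, 0.8, 0.1, 0, 1], [0, 0, 0, 1.2, 0.1, 0, 1], [0, 0, 0, 1.6, 0.1, 0, 1], [0, 0, 0, 2.0, 0.1, 0, 1], [0, 0, 0, 2.4, 0.1, 0, 1], [0, 0, 0, 2.8, 0.1, 0, 1], [0, 0, 0, 3.2, 0.1, 0, 1]]}}

```text
time_s: 4.53
tcp_pos: [0.507, 0.1259, 0.0993]
ee_rot: [[0.141, -0.99, 0.003], [-0.99, -0.141, 0.001], [-0.001, -0.004, -1.0]]
wrist_force: [-3.2, 3.3, 15.1]
gripper_width: 0.005
gripper_force: 7.4
```

Emit:
{"op": "arm_command", "data": {"deltas": [[0, 0, 0, 0.3, 0, 0, 1], [0, 0, 0, 0.6, 0, 0, 1], [0, 0, 0, 0.9, 0, 0, 1], [0, 0, 0, 1.2, 0, 0, 1], [0, 0, 0, 1.5, 0, 0, 1], [0, 0, 0, 1.8, 0, 0, 1], [0, 0, 0, 2.1, 0, 0, 1], [0, 0, 0, 2.3, 0, 0, 1]]}}

```text
time_s: 5.2
tcp_pos: [0.5102, 0.103, 0.0993]
ee_rot: [[0.141, -0.99, 0.003], [-0.99, -0.141, 0.001], [-0.001, -0.003, -1.0]]
wrist_force: [-5.0, 3.2, 15.2]
gripper_width: 0.007
gripper_force: 7.6
```

Run:
```python
from h import *
c=grab('scene'); im=c['pixels'][190:380,170:430]
cv2.imwrite('pics/s1.png',cv2.resize(im,None,fx=3,fy=3,interpolation=cv2.INTER_CUBIC))
```

```text
(no output)
```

View pics/s1.png

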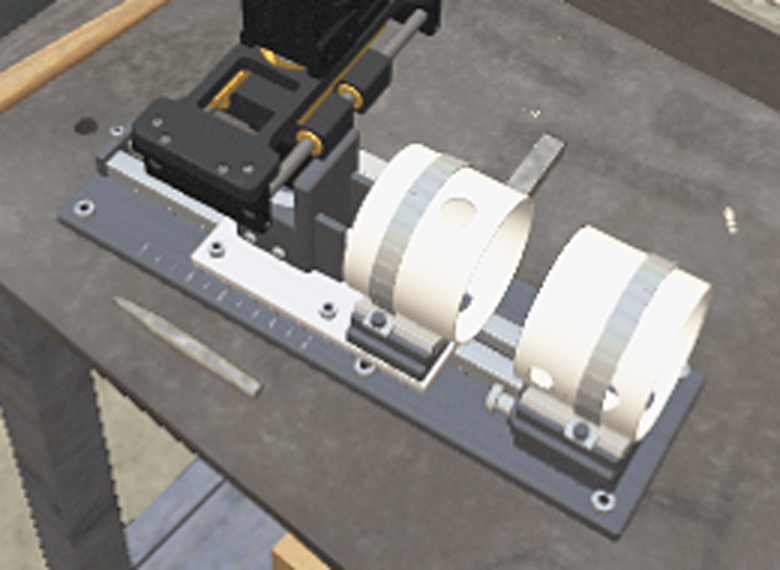

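The carriage is following. Its plate edge is at (430,385) and the stop screw at (490,397), about 3 cm apart. I'll keep pushing.

Emit:
{"op": "arm_command", "data": {"deltas": [[0, 0, 0, 0.3, 0.05, 0, 1], [0, 0, 0, 0.6, 0.05, 0, 1], [0, 0, 0, 0.9, 0.05, 0, 1], [0, 0, 0, 1.2, 0.05, 0, 1], [0, 0, 0, 1.5, 0.05, 0, 1], [0, 0, 0, 1.8, 0.05, 0, 1], [0, 0, 0, 2.0, 0.05, 0, 1], [0, 0, 0, 2.2, 0.05, 0, 1]]}}

```text
time_s: 5.92
tcp_pos: [0.5131, 0.0812, 0.0993]
ee_rot: [[0.141, -0.99, 0.004], [-0.99, -0.141, 0.001], [-0.001, -0.004, -1.0]]
wrist_force: [-2.3, 3.9, 14.7]
gripper_width: 0.008
gripper_force: 7.2
```

Emit:
{"op": "arm_command", "data": {"deltas": [[0, 0, 0, 0.15, 0, 0, 1], [0, 0, 0, 0.3, 0, 0, 1], [0, 0, 0, 0.45, 0, 0, 1], [0, 0, 0, 0.6, 0, 0, 1], [0, 0, 0, 0.75, 0, 0, 1], [0, 0, 0, 0.75, 0, 0, 1]]}}

```text
time_s: 6.42
tcp_pos: [0.5141, 0.0736, 0.0993]
ee_rot: [[0.141, -0.99, 0.004], [-0.99, -0.141, 0.001], [-0.0, -0.004, -1.0]]
wrist_force: [-3.4, 3.3, 14.7]
gripper_width: 0.009
gripper_force: 7.2
```

Emit:
{"op": "arm_command", "data": {"deltas": [[0, 0, 0, 0.15, 0, 0, 1], [0, 0, 0, 0.3, 0, 0, 1], [0, 0, 0, 0.45, 0, 0, 1], [0, 0, 0, 0.6, 0, 0, 1], [0, 0, 0, 0.7, 0, 0, 1], [0, 0, 0, 0.7, 0, 0, 1]]}}

```text
time_s: 6.92
tcp_pos: [0.5149, 0.0705, 0.0993]
ee_rot: [[0.14, -0.99, 0.005], [-0.99, -0.14, 0.007], [-0.006, -0.006, -1.0]]
wrist_force: [-8.2, 18.9, 16.0]
gripper_width: 0.004
gripper_force: 13.3
```

Emit:
{"op": "arm_command", "data": {"deltas": [[0, 0, 0, 0.12, 0, 0, 1], [0, 0, 0, 0.24, 0, 0, 1], [0, 0, 0, 0.36, 0, 0, 1], [0, 0, 0, 0.48, 0, 0, 1], [0, 0, 0, 0.48, 0, 0, 1]]}}

```text
time_s: 7.33
tcp_pos: [0.5149, 0.0701, 0.0994]
ee_rot: [[0.14, -0.99, 0.006], [-0.99, -0.14, 0.013], [-0.012, -0.007, -1.0]]
wrist_force: [-16.6, 38.6, 19.5]
gripper_width: -0.0
gripper_force: 24.7
```

Run:
```python
from h import *
c=grab('scene'); im=c['pixels'][240:370,260:430]
cv2.imwrite('pics/s2.png',cv2.resize(im,None,fx=4,fy=4,interpolation=cv2.INTER_CUBIC))
```

```text
(no output)
```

View pics/s2.png

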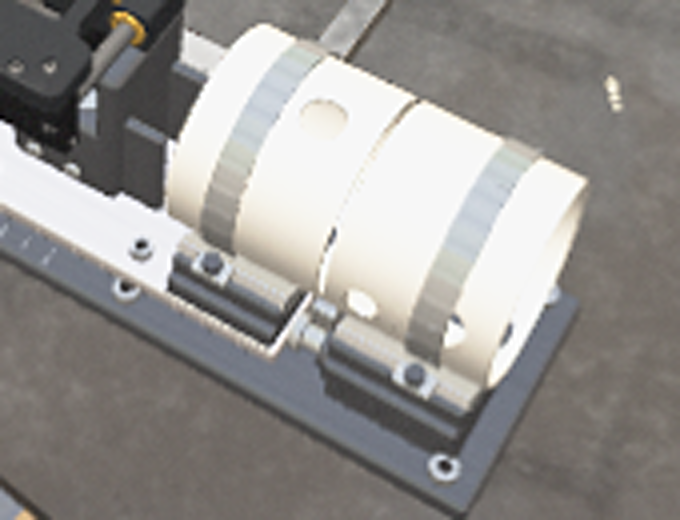

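The carriage is home: the plate meets the screw at (300,330), and only a thin gap shows between the sleeves at (330,240). I'll ease the push to about 20 N, then let the button rise while still pushing.

Emit:
{"op": "arm_command", "data": {"deltas": [[0, 0, 0, -0.2, 0.05, 0, 1], [0, 0, 0, -0.4, 0.1, 0, 1], [0, 0, 0, -0.45, 0.1, 0, 1], [0, 0, 0, -0.45, 0.1, 0, 1]]}}

```text
time_s: 7.72
tcp_pos: [0.5148, 0.0705, 0.0993]
ee_rot: [[0.141, -0.99, 0.007], [-0.99, -0.141, 0.007], [-0.006, -0.008, -1.0]]
wrist_force: [-6.9, 19.2, 13.8]
gripper_width: 0.008
gripper_force: 12.7
```

Emit:
{"op": "arm_command", "data": {"deltas": [[0, 0, 0, 0, 0, -0.2, 1], [0, 0, 0, 0, 0, -0.4, 1], [0, 0, 0, 0, 0, -0.6, 1], [0, 0, 0, 0, 0, -0.8, 1], [0, 0, 0, 0, 0, -1.0, 1], [0, 0, 0, 0, 0, -1.2, 1], [0, 0, 0, 0, 0, -1.4, 1], [0, 0, 0, 0, 0, -1.4, 1]]}}

```text
time_s: 8.38
tcp_pos: [0.5124, 0.0701, 0.1086]
ee_rot: [[0.138, -0.99, 0.001], [-0.99, -0.138, 0.007], [-0.007, -0.002, -1.0]]
wrist_force: [-1.7, 19.1, -9.2]
gripper_width: 0.007
gripper_force: 9.6
```

The tip is now above the button's up height and still pushing, so the lock should be in. I'll back off the stop gently, then rise.

Emit:
{"op": "arm_command", "data": {"deltas": [[0, 0, 0, -0.2, 0, 0, 1], [0, 0, 0, -0.4, 0, 0, 1], [0, 0, 0, -0.6, 0, 0, 1], [0, 0, 0, -0.8, 0, 0, 1], [0, 0, 0, -1.0, 0, -0.2, 1], [0, 0, 0, -1.0, 0, -0.6, 1], [0, 0, 0, -1.0, 0, -1.5, 1], [0, 0, 0, -1.0, 0, -3, 1]]}}

```text
time_s: 9.05
tcp_pos: [0.5103, 0.075, 0.1409]
ee_rot: [[0.139, -0.99, -0.003], [-0.99, -0.139, -0.001], [0.001, 0.003, -1.0]]
wrist_force: [0.5, 1.0, 0.7]
gripper_width: 0.009
gripper_force: 0.0
```

Emit:
{"op": "arm_command", "data": {"deltas": [[0, 0, 0, 0, 0, -3, 1], [0, 0, 0, 0, 0, -6, 1], [0, 0, 0, -3, 0, -9, 1], [0, 0, 0, -6, 0, -10, 1], [0, 0, 0, -9, 0, -10, 1], [0, 0, 0, -10, 0, -10, 1], [0, 0, 0, -10, 0, -10, 1]]}}

```text
time_s: 9.63
tcp_pos: [0.497, 0.1763, 0.242]
ee_rot: [[0.142, -0.99, 0.001], [-0.99, -0.142, 0.001], [-0.001, -0.001, -1.0]]
wrist_force: [0.2, -0.1, -0.6]
gripper_width: 0.008
gripper_force: 0.0
```

Run:
```python
from h import *
c=grab('scene'); im=c['pixels'][190:380,170:430]
cv2.imwrite('pics/s3.png',cv2.resize(im,None,fx=3,fy=3,interpolation=cv2.INTER_CUBIC))
```

```text
(no output)
```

View pics/s3.png

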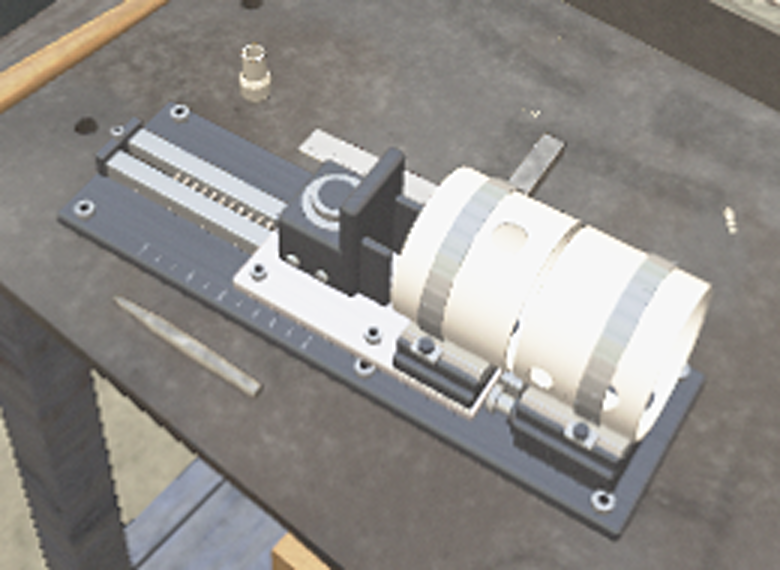

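The carriage stayed home, with its plate against the screw at (495,385). The button at (330,195) is up, the cup and punch haven't moved, and the arm is clear.

```bash
python3 -c "
from h import *
print(finish_job())"
```

```text
the job is handed in; nothing more can be done
None
```

The carriage is closed on its end stop and stayed there after the button came up and the arm moved clear; the job was handed in at about 9.7 s, and no verdict came back.

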